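Put away the loaded cutter case

TASK

Three identical cutter cases stand on the saw bench, but only one still has its steel cutter in it: lift them to feel which one is heavy. Slide the chest's red door across over the grey one and set the loaded case upright on the floor of the compartment this uncovers; leave the two empty ones standing upright on the bench. Do not drop or tip any case, and do not disturb the roll, the offcuts or the push stick.

Things in the scene. Friction and masses are not known exactly. Their poses are not given: they have to be found in the camera images.
- case_1: one of three cutter cases that look exactly alike: closed orange plastic box, black lid fixed shut, 100 mm long (its x) x 56 mm wide (its y) x 65 mm high, standing on the bench. Origin: centre of its underside, z up. Empty about 0.14 kg, loaded 0.5 to 0.65 kg; exactly one of the three is loaded, a different one from run to run; only its weight tells
- case_2: one of three cutter cases that look exactly alike: closed orange plastic box, black lid fixed shut, 100 mm long (its x) x 56 mm wide (its y) x 65 mm high, standing on the bench. Origin: centre of its underside, z up. Empty about 0.14 kg, loaded 0.5 to 0.65 kg; exactly one of the three is loaded, a different one from run to run; only its weight tells
- case_3: one of three cutter cases that look exactly alike: closed orange plastic box, black lid fixed shut, 100 mm long (its x) x 56 mm wide (its y) x 65 mm high, standing on the bench. Origin: centre of its underside, z up. Empty about 0.14 kg, loaded 0.5 to 0.65 kg; exactly one of the three is loaded, a different one from run to run; only its weight tells
- chest: low wooden chest fixed to the bench, 200 (its x) x 460 (its y) x 101 mm high; origin: centre of its underside. Two thin bypass doors close its top: red (upper) over the +y half, grey (lower) over the -y half. A divider at y = 0 makes two compartments, 184 x 218 mm inside, floor 10 mm above the bench. Walls 8 mm thick: the long ones (x = +-96 mm) 101 mm high, the ends (y = +-226 mm) 78 mm
- compartment (a point): point on the floor (10 mm above the bench) of the +y compartment, under the red door, at chest x = 0, y = +138 mm: the middle of the 167 mm wide opening that shows when the red door is fully slid; axes parallel to the chest's
- door_red (a joint): slide of the red upper door (184 x 225 x 6 mm, top face 95 mm above the bench): 0 = shut, 0.17 m = fully open, moving along the chest's -y, over the grey door; needs about 2 to 4 N and stays where it is left
- door_grip (a point): middle of the top edge of the red door's pull: an upright pale wooden bar on the door, 90 mm long along the chest's x, 14 mm thick along y, 35 mm high (its top 130 mm above the bench), 40 mm in from the door's +y edge. Moves with the door; axes parallel to the chest's
- door_grey (a joint): slide of the grey lower door (top face 86 mm above the bench, small black finger piece 10 mm high near its -y end): 0 = shut, 0.17 m = pushed along the chest's +y under the red door, where it blocks the +y compartment; starts shut and need not be used
- abrasive_roll: bystander: dark roll of abrasive standing on end, 100 mm across, 100 mm high; origin at the centre of its underside
- offcut_1: bystander: pale wood offcut, 90 x 45 x 40 mm; origin at the centre of its underside
- offcut_2: bystander: pale wood offcut, 70 x 45 x 45 mm; origin at the centre of its underside
- push_stick: bystander: yellow flat push stick lying down, 240 mm long along its x, 18 mm thick; origin on its underside near the middle
There are look-alikes about, which are no part of the job. What is shaped like the case_2 but green is not meant. Leave any blue look-alike of the case_3 alone.

How it is judged:
By the outcome, as a careful person would: the job done as asked, in the order asked, and still so for the second after the job is handed in, with the robot touching nothing.
It also fails if it takes over 72 s, if anything falls off the work surface, if the arm or the gripper's body presses on something with over 40 N, if the wrist force passes 120 N, or if a joint passes its speed limit or range.

ROBOT

A 6-joint arm with a two-finger parallel gripper is mounted at the origin on the work surface. World frame = base frame: x ahead of the robot, y to its left, z up, the work surface at z = 0. Lengths are in mm, angles in rad, forces in N, time in s.
With the tool pointing down it reaches from about 350 to 975 mm from the base axis. Payload 7.1 kg.
Tool frame: the origin (TCP) lies on the front face of the gripper's body, between the roots of the fingers; the fingertips stand 80 mm ahead of it and the grasp point (between the pads) lies 61 mm ahead of it (env.tips_ahead is the distance from the TCP to the fingertips, in mm); z points along the fingers, y is the line along which they close (so a half turn about z gives the same grasp; the last joint's range is limited). The gripper opens to 88 mm and grips with 3 to 60 N. Pads are 20 mm wide; open, the fingers measure 115 mm over their backs; the gripper's body (75 mm by 178 mm) begins 61 mm behind the grasp point.
Start: joints at [-1.154, 0.423, 1.63, -0, 1.089, -0.019], TCP at [263.85, -566.559, 302.675] pointing down, gripper open.
Joint ranges: [-3, 3], [-0.9, 2.11], [0.09, 2.58], [-1.31, 4.45], [0.11, 2.69], [-2.54, 2.54]. Speed limits (rad/s): [2.39, 2.39, 3.01, 3.14, 3.14, 3.14].

INTERFACE

Orientations are given as a unit quaternion [x, y, z, w].
In Python, from station import env, set_gripper, viewer, workorder gives the robot as it stands. Calls block until the motion is done:
- env.reach(position, orientation): joint-space move of the TCP to a pose.
- env.move_l(position, rot=None, rate=150, f_stop=None): straight line of the TCP; rot=None keeps the orientation; rate is the mean speed in mm/s. With f_stop (N) it stops when the force on the tool has changed by that much, and returns True; else False.
- env.move_joints(angles): joint-space move.
- set_gripper(opening): finger opening in mm; the grip force is fixed at half the most; returns when the fingers have stopped.
- env.hold(seconds).
- env.ik(position, orientation): joint angles nearest the present ones, or None.
- env.read_state(): the state.
- viewer.camera(name): name is "side" or "top"; returns the picture (400x640x3 uint8, blue, green, red); there is no depth.
- viewer.camera_params(name): a dict with "fx", "fy", "cx", "cy" (pixels), "dist" ([k1, k2, p1, p2, k3] as OpenCV has them; the pictures are not rectified), "pose" (4x4, takes a point from camera to world coordinates). Camera axes: x right, y up, looking along -z (the intrinsics and any distortion apply to the point x, -y, -z); pixel columns grow to the right and rows downward; lengths in mm; the calibration is good to about 2 mm. A picture is of the moment at which its call begins. camera_params takes no time and is no camera call.
A pose or a line that the arm cannot do raises env.IKError and nothing moves.
- workorder.sign_off(): hands the job in; it is judged then, once.
The state is a dict: "time_s": time; "qpos": joint angles; "dq": joint speeds; "tau": joint torques, N m; "tool_pos": TCP position; "orientation": TCP orientation; "force": force on the tool from outside, world axes, zero at the start; "wrist_torque": the same for the moment, N m; "width": finger opening in mm; "grip_force": force on a finger pad.
Only numpy, scipy, OpenCV 4.12 (cv2) and the standard library are available. Lean on these libraries where they do the work, as an engineer would, in place of code of your own. Each camera call takes 0.05 s, during which the arm holds its last target. There are 200 camera calls.

## Working session

There is one attempt and no reset: what is moved stays moved. The work goes in short steps, each a Python script; the robot and the scene stay as the last script left them, time stands still between calls to the robot, and variables do not carry over. Pictures are saved under pics/ and viewed, at most 10 in all, crops included, and the job is handed in when it is done.

```bash
ls; mkdir -p pics; python3 - <<'E'
from station import env, viewer
import cv2
for n in("top","side"):
    cv2.imwrite(f"pics/{n}0.png",viewer.camera(n)); p=viewer.camera_params(n); print(n,p)
s=env.read_state();print(s)
E
```

```text
pics
top {'fx': 368.148647008457, 'fy': 368.148647008457, 'cx': 322.53836539386833, 'cy': 198.96994658269995, 'dist': array([-0.07508213,  0.        ,  0.        ,  0.        ,  0.        ]), 'pose': array([[ 2.11490868e-02,  9.89634163e-01, -1.42045557e-01,
         4.30738857e+02],
       [-9.99302346e-01,  1.65501989e-02, -3.34800317e-02,
         1.42149127e+02],
       [-3.07821010e-02,  1.42654530e-01,  9.89293762e-01,
         1.05221418e+03],
       [ 0.00000000e+00,  0.00000000e+00,  0.00000000e+00,
         1.00000000e+00]])}
side {'fx': 379.4028013006327, 'fy': 379.4028013006327, 'cx': 315.3694372730968, 'cy': 196.977087648483, 'dist': array([-0.04858705,  0.        ,  0.        ,  0.        ,  0.        ]), 'pose': array([[-9.41300852e-01,  2.13791965e-01, -2.61238782e-01,
         3.25360229e+02],
       [-3.37212167e-01, -6.31087203e-01,  6.98582062e-01,
         8.03258041e+02],
       [-1.55132199e-02,  7.45668786e-01,  6.66136174e-01,
         7.34411153e+02],
       [ 0.00000000e+00,  0.00000000e+00,  0.00000000e+00,
         1.00000000e+00]])}
{'time_s': 0.1, 'qpos': array([-1.15403511e+00,  4.23768564e-01,  1.63058790e+00,  2.33188970e-05,
        1.08859603e+00, -1.89941745e-02]), 'dq': array([-0.00116455, -0.00074701, -0.00189188,  0.00035273,  0.00173817,
        0.00115748]), 'tau': array([ 1.42028108e-03, -5.45610631e+01, -2.74321032e+01,  6.46624574e-02,
        1.89215405e-02, -3.79267919e-05]), 'tool_pos': array([ 263.68609724, -566.23149351,  301.98685763]), 'orientation': array([ 9.76359345e-01,  2.16152646e-01, -1.24211993e-04, -6.68555390e-04]), 'force': array([ 0.13597447, -0.50094872,  0.0886612 ]), 'wrist_torque': array([ 0.00375496, -0.03824614, -0.01611628]), 'grip_force': 0.0, 'width': 87.7921966460779}
```

View pics/top0.png

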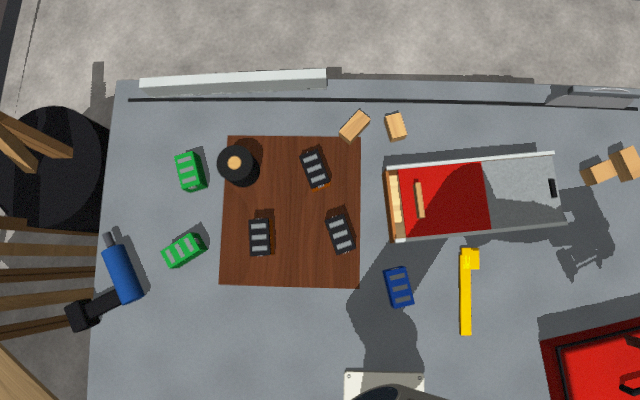

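View pics/side0.png

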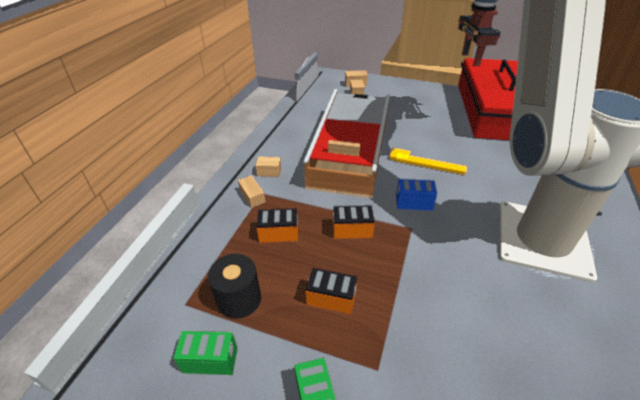

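In the top view, the orange cases with black lids are at (315,168), (260,237) and (341,234). The green ones at (190,171) and (184,250) and the blue one at (399,287) are look-alikes, so I'll leave them alone. Next I'll confirm this in an enlarged crop and measure.

```bash
cat > h.py <<'E'
from station import env, set_gripper, viewer, workorder
import numpy as np, cv2
from scipy.spatial.transform import Rotation as R
def rays(n,px):
    p=viewer.camera_params(n); K=np.array([[p['fx'],0,p['cx']],[0,p['fy'],p['cy']],[0,0,1]])
    u=cv2.undistortPoints(np.float64(px).reshape(-1,1,2),K,p['dist'])[:,0]
    d=np.c_[u[:,0],-u[:,1],-np.ones(len(u))]@p['pose'][:3,:3].T
    return p['pose'][:3,3],d
def onz(n,px,z):
    o,d=rays(n,px); return o+d*((z-o[2])/d[:,2])[:,None]
def proj(n,P):
    p=viewer.camera_params(n); K=np.array([[p['fx'],0,p['cx']],[0,p['fy'],p['cy']],[0,0,1]])
    c=(np.atleast_2d(P)-p['pose'][:3,3])@p['pose'][:3,:3]; c=c*[1,-1,-1]
    return cv2.projectPoints(c,np.zeros(3),np.zeros(3),K,p['dist'])[0][:,0]
def lid(img,c,z=65,r=27):
    hsv=cv2.cvtColor(img,cv2.COLOR_BGR2HSV); m=np.uint8(hsv[...,1]<90)*255
    roi=np.zeros_like(m); cv2.circle(roi,c,r,255,-1); m&=roi
    m=cv2.morphologyEx(m,cv2.MORPH_CLOSE,np.ones((3,3)))
    k,l,s,_=cv2.connectedComponentsWithStats(m); i=1+np.argmax(s[1:,4])
    ys,xs=np.where(l==i); w=onz('top',np.c_[xs,ys],z)[:,:2]
    (cx,cy),(a,b),t=cv2.minAreaRect(np.float32(w))
    if a<b: a,b,t=b,a,t+90
    t=(t+90)%180-90
    return cx,cy,a,b,t   # t: world deg of long axis
def down(yawdeg):  # tool pointing down, closing axis (tool y) along world yaw
    a=np.radians(yawdeg); y=np.array([np.cos(a),np.sin(a),0]); z=np.array([0,0,-1.]); 
    return R.from_matrix(np.c_[np.cross(y,z),y,z]).as_quat()
E
python3 - <<'E'
from h import *
im=cv2.imread('pics/top0.png')
for c in((315,168),(260,237),(341,234)):
    r=lid(im,c); print(c,np.round(r,1), 'side px',proj('side',[r[0],r[1],65]).round())
cv2.imwrite('pics/crop.png',cv2.resize(im[90:310,210:500],None,fx=2.7,fy=2.7,interpolation=cv2.INTER_CUBIC))
E
```

```text
(315, 168) [656.6 200.8 107.1  55.2  22.5] side px [[276. 216.]]
(260, 237) [467.7 344.7 101.3  55.2   6.2] side px [[330. 281.]]
(341, 234) [478.9 127.3 104.7  55.6  20.6] side px [[352. 213.]]
```

View pics/crop.png

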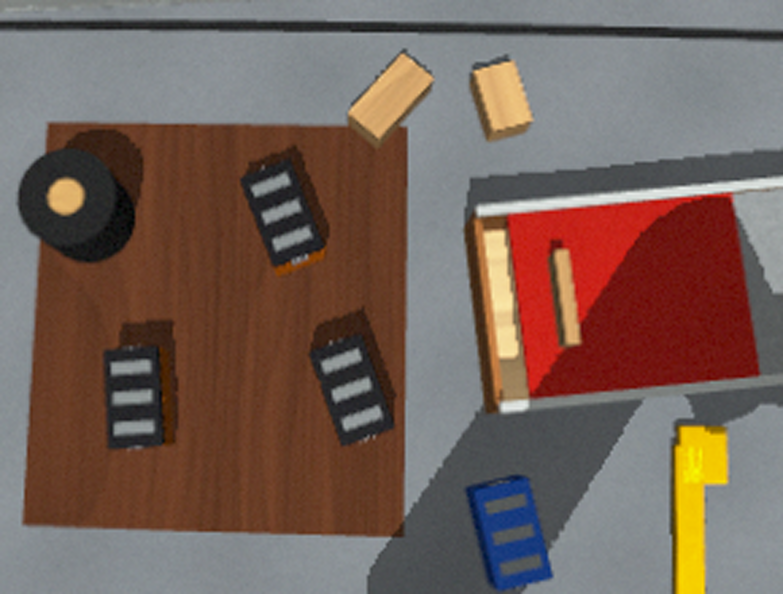

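The three black-lid orange cases show clearly in the crop, at (283,213), (134,397) and (352,388). The red door already stands slightly ajar. I'll fit the chest pose from an enlarged crop.

```bash
python3 - <<'E'
from h import *
im=cv2.imread('pics/top0.png')
# first guess from rough corners (wall tops z=101): far-left, far-right, near-right, near-left
px=[(387,166),(554,152),(567,224),(395,241)]
w=onz('top',px,101); print(w.round(), [round(np.linalg.norm(w[i]-w[i-1])) for i in range(4)])
print('pull',onz('top',[(419.6,200)],130).round(1))
x0,y0,s=375,135,4
c=cv2.resize(im[y0:y0+120,x0:x0+198],None,fx=s,fy=s,interpolation=cv2.INTER_CUBIC)
cv2.imwrite('pics/chest.png',c)
E
```

```text
[[ 658.    6.  101.]
 [ 706. -448.  101.]
 [ 512. -469.  101.]
 [ 462.  -14.  101.]] [197, 456, 195, 458]
pull [[564.6 -71.7 130. ]]
```

View pics/chest.png

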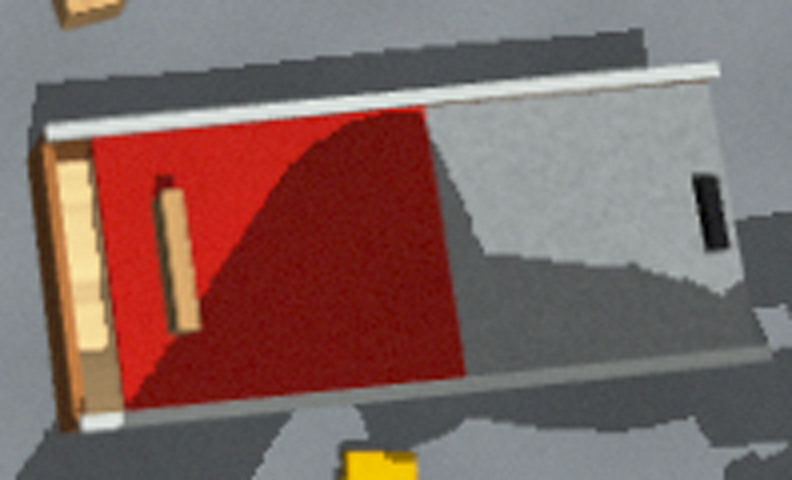

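The chest crop shows the wall-top corners near (46,125), (719,64), (772,358) and (82,430). The pull's top is centred near (181,260) and the door is ajar by about 30 mm. Now I'll fit the pose and slide the door.

```bash
cat >> h.py <<'E'
px=np.array([(46,125),(719,64),(772,358),(82,430)])/4+[375-.375,135-.375]
_w=onz('top',px,101)[:,:2]; _m=np.array([(100,230),(100,-230),(-100,-230),(-100,230)])
_c=_w.mean(0); _a=np.arctan2(*(lambda H:(H[0,1]-H[1,0],H[0,0]+H[1,1]))(_m.T@(_w-_c)))
CY=np.degrees(_a); Rc=np.array([[np.cos(_a),-np.sin(_a)],[np.sin(_a),np.cos(_a)]])
def chest(x,y): return Rc@[x,y]+_c
def tochest(p): return Rc.T@(np.array(p)-_c)
CASES=[(656.6,200.8,22.5),(467.7,344.7,6.2),(478.9,127.3,20.6)]
E
python3 - <<'E'
from h import *
print('chest',_c if 0 else chest(0,0),CY,'resid',(np.array([chest(*m) for m in [(100,230),(100,-230),(-100,-230),(-100,230)]])-onz('top',px,101)[:,:2]).round(1).tolist())
g=np.array([(181,260)])/4+[374.625,134.625]; P=onz('top',g,130)[0]; print('pull',P,tochest(P[:2]))
e=np.array([(95,138),(125,410)])/4+[374.625,134.625]
print('door edge', [tochest(q[:2]).round(1).tolist() for q in onz('top',e,95)])
s=env.read_state()['qpos']
for yaw in (90+CY,-90+CY): print(yaw,env.ik([*P[:2],240],down(yaw)))
for c in CASES:
  for k in(90,-90): print(k,env.ik([c[0],c[1],101],down(c[2]+k)))
for k in(90,-90): print(k,env.ik([*chest(0,138),116],down(CY+k)))
E
```

```text
chest [ 584.5091652  -231.44853279] 6.467693748839151 resid [[-0.4, 0.0], [0.2, 0.3], [-0.3, -0.2], [0.5, -0.1]]
pull [565.5929648  -72.44747612 130.        ] [ -0.88545752 160.11987579]
door edge [[89.8, 197.6], [-90.4, 200.0]]
96.46769374883915 [-1.48268333e-01  4.24251659e-01  1.79885974e+00 -4.44089210e-16
  9.18481255e-01 -1.83194721e+00]
-83.53230625116085 [-1.48268333e-01  4.24251659e-01  1.79885974e+00 -4.44089210e-16
  9.18481255e-01  1.30964544e+00]
90 [ 2.79453493e-01  7.60088511e-01  1.56951451e+00 -4.44089210e-16
  8.11989631e-01 -1.68404192e+00]
-90 [ 2.79453493e-01  7.60088511e-01  1.56951451e+00 -4.44089210e-16
  8.11989631e-01  1.45755074e+00]
90 [ 6.14652779e-01  6.52834486e-01  1.82235379e+00 -4.44089210e-16
  6.66404376e-01 -1.06435396e+00]
-90 [ 6.14652779e-01  6.52834486e-01  1.82235379e+00 -4.44089210e-16
  6.66404376e-01  2.07723869e+00]
90 [ 2.35792458e-01  5.77273661e-01  2.01277579e+00 -4.44089210e-16
  5.51543207e-01 -1.69454170e+00]
-90 [ 2.35792458e-01  5.77273661e-01  2.01277579e+00 -4.44089210e-16
  5.51543207e-01  1.44705096e+00]
90 [-1.84927550e-01  6.23453781e-01  1.83059248e+00 -4.44089210e-16
  6.87546391e-01 -1.86860643e+00]
-90 [-1.84927550e-01  6.23453781e-01  1.83059248e+00 -4.44089210e-16
  6.87546391e-01  1.27298623e+00]
```

Everything is consistent: residuals are under 0.5 mm, the door edge minus the pull is 39 mm, and the door is about 25 mm ajar. Sliding it now.

```bash
python3 - <<'E'
from h import *
q=down(CY-90)
env.reach([*chest(0,160),260],q)
env.move_l([*chest(0,160),182],rate=150,f_stop=10)
set_gripper(5); s=env.read_state(); print('grip',s['width'],s['grip_force'],s['force'],s['time_s'])
f=env.move_l([*chest(0,16),182],rate=110,f_stop=25); s=env.read_state(); print(f,tochest(s['tool_pos'][:2]),s['force'])
if not f:
    f=env.move_l([*chest(0,9),182],rate=30,f_stop=10); s=env.read_state(); print(f,tochest(s['tool_pos'][:2]),s['force'])
set_gripper(60); env.move_l([*chest(0,18),260],rate=200)
env.reach([*chest(0,138),330],q)
print(env.read_state()['time_s'])
cv2.imwrite('pics/side1.png',viewer.camera('side'))
E
```

```text
grip 13.878831878005597 29.99761551618576 [-0.36704858  0.32799484 -0.17288817] 3.975
False [ 0.46291681 15.78568122] [ 4.80211491  7.6575189  -1.94322137]
True [ 0.55862214 15.47794588] [0.57532373 4.78932797 3.8315404 ]
7.65
```

View pics/side1.png

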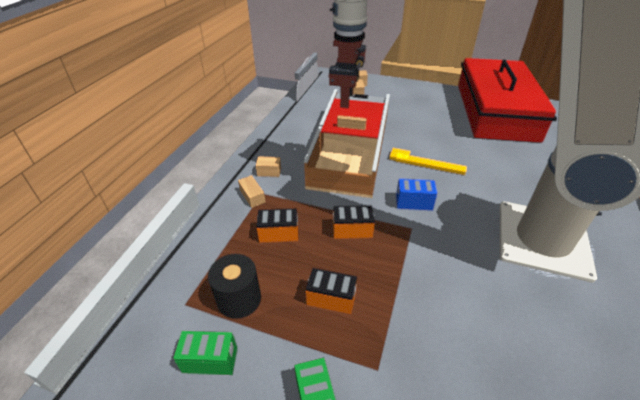

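The door is fully open: the pull is at side (352,122) and the bare compartment shows at (340,160). Now I'll weigh the cases.

```bash
python3 - <<'E'
from h import *
for i in (2,0,1):
    x,y,t=CASES[i]; q=down(t-90)
    env.reach([x,y,190],q)
    if env.move_l([x,y,106],rate=120,f_stop=8): print('contact',i,env.read_state()); break
    env.hold(.2); f0=np.array(env.read_state()['force'])
    set_gripper(30); s=env.read_state(); print(i,'width',s['width'],s['grip_force'])
    env.move_l([x,y,121],rate=40); env.hold(.4)
    f=[]
    for _ in range(5): f.append(env.read_state()['force']); env.hold(.04)
    m=-(np.mean(f,0)-f0)[2]/9.81; print(i,'mass',m,env.read_state()['time_s'])
    if m>.35: print('LOADED',i); break
    env.move_l([x,y,106.3],rate=25); set_gripper(86); env.hold(.1)
    env.move_l([x,y,190],rate=150)
E
```

```text
2 width 55.559685586408136 29.985616207122803
2 mass 0.6284262061939456 11.2
LOADED 2
```

Case 3 is loaded, at about 0.63 kg. I'll carry it over and set it down.

```bash
python3 - <<'E'
from h import *
x,y,t=CASES[2]
env.move_l([x,y,260],rate=120)
p=chest(0,138)
env.move_l([*p,260],rot=down(CY-90),rate=100)
env.move_l([*p,121],rate=80,f_stop=12)
env.hold(.2)
r=env.move_l([*p,113],rate=12,f_stop=3); s=env.read_state(); print(r,s['tool_pos'],tochest(s['tool_pos'][:2]),s['force'],s['width'])
set_gripper(72); env.hold(.1)
env.move_l([*p,260],rate=120)
env.reach([380,0,380],down(CY-90)) if env.ik([380,0,380],down(CY-90)) is not None else None
print(env.read_state()['time_s'],env.read_state()['tool_pos'])
a=viewer.camera('side');b=viewer.camera('top')
cv2.imwrite('pics/end.png',np.vstack([cv2.resize(a[60:330,180:480],(600,540))[:300],cv2.resize(b[130:280,230:580],(600,257))]))
E
```

```text
True [568.98314409 -94.33482782 116.53548884] [1.76887710e-02 1.37989946e+02] [ 0.04064524 -0.93111547  6.03575034] 56.37628187957458
20.4833 [ 3.80762709e+02 -1.70920654e-01  3.79860714e+02]
```

View pics/end.png

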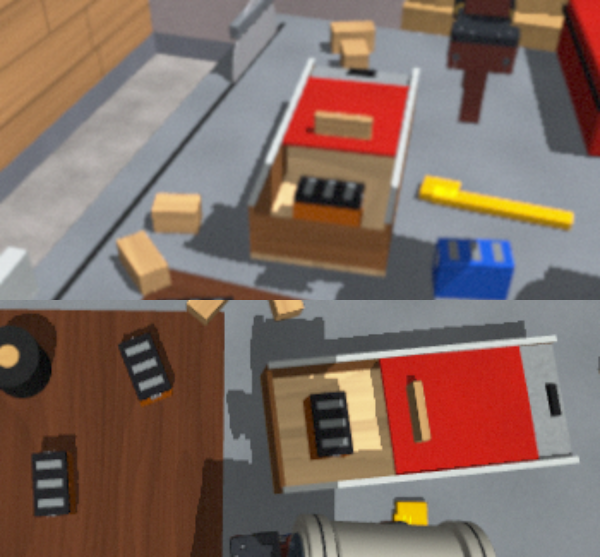

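The picture shows the case upright in the compartment at (330,425), the door open, both other cases standing where they were, and nothing else moved. Handing in.

```bash
python3 -c "
from h import *
print(workorder.sign_off())"
```

```text
the job is handed in; nothing more can be done
None
```

The loaded case (about 0.63 kg) stands upright on the compartment floor with the red door fully open. It was the first case I lifted, so I never lifted the two empties and they stand untouched on the bench. I handed the job in at about 20.5 s.

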